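Close the bench gauge on an extension tube

ROBOT

A 7-joint arm with a two-finger parallel gripper is mounted at the origin on the work surface. World frame = base frame: x ahead of the robot, y to its left, z up, the work surface at z = 0. Lengths are in m, angles in rad, forces in N, time in s.
With the tool pointing down it reaches from about 0.4 to 0.85 m from the base axis. Payload 4.5 kg.
Tool frame: the origin (TCP) lies midway between the tips of the shut fingers; the grasp point (between the pads) lies 19 mm behind it; z points along the fingers, y is the line along which they close (so a half turn about z gives the same grasp; the last joint's range is limited). The gripper opens to 88 mm and grips with 3 to 60 N. Pads are 18 mm wide; open, the fingers measure 123 mm over their backs; the gripper's body (75 mm by 187 mm) begins 45 mm behind the grasp point.
Start: joints at [1.261, 0.689, -0.195, 1.565, 0.157, 0.902, -0.215], TCP at [0.211, -0.588, 0.239] pointing down, gripper open.
Joint ranges: [-3.01, 3.01], [-0.46, 2.08], [-1.47, 1.51], [0.13, 2.56], [-1, 4.14], [0.04, 2.09], [-2.66, 2.66]. Speed limits (rad/s): [2.57, 2.57, 3.14, 3.14, 3.14, 3.14, 3.14].

INTERFACE

Orientations are given as a unit quaternion [x, y, z, w].
In Python, from plant import r, eyes, finish_job gives the robot as it stands. The module is installed in compiled form; this text tells all that it offers.
- The arm moves only by the tool move_arm, never from a script. Its argument "motion" is a list of rows, each a list of 7 numbers: the shift along the tool's x, y, z in mm, then the turn, a rotation vector about the tool's x, y, z in degrees, then the closure, from 0 (fully open) to 1 (shut). A call has 1 to 5 rows; each row is the pose to reach, as a shift and turn from the pose commanded when the call began, along the tool's axes at that moment; what a row does not reach only later rows make up. A row lasts 1/8 s, in which the tool goes at most 62.5 mm and 10.7 degrees, less where a joint would pass 70% of its speed; a pose out of reach is approached as far as the arm can. A call with a gripper value outside its range is refused whole. The fingers move at their own pace and stop on an object; "newtons" is the grip in N (left out, the last holds). Time passes only in rows, so rows that repeat a pose let the fingers close. It gives the time, the measured TCP pose, the force, the opening and the grip force at its end, in the units of the state.
- r.get_state(): the state, without advancing time (a new reading comes with each control period).
- eyes.snapshot(name): name is "scene" or "top" or "wrist"; returns a dict with "frame" (400x640x3 uint8, red, green, blue), "z_map" (400x640 float32, m along the optical axis (not along the pixel's ray), 0 where there is no reading), "intrinsics" (3x3 intrinsics, pixels), "world_to_cam" (4x4, takes a point from world to camera coordinates). Camera axes: x right, y down, z forward; pixel columns grow to the right and rows downward; lengths in m; the calibration is good to about 2 mm. A picture is of the moment at which its call begins.
- finish_job(): hands the job in; it is judged then, once.
The state is a dict: "clock": time; "q": joint angles; "qd": joint speeds; "joint_torque": joint torques, N m; "tool_pos": TCP position; "eef_rot": TCP orientation; "contact_force": force on the tool from outside, world axes, zero at the start; "moment": the same for the moment, N m; "opening": opening from 0.0 (shut) to 1.0 (fully open); "finger_force": force on a finger pad.
Only numpy, scipy, OpenCV 4.12 (cv2) and the standard library are available. Lean on these libraries where they do the work, as an engineer would, in place of code of your own. Each camera call takes 0.05 s, during which the arm holds its last target. There are 200 camera calls.

TASK

Stand the plain aluminium extension tube upright on the bed of the bench gauge, midway along the jaw pads and between the open jaws, and let go of it. Then slide the moving jaw up by its thumb post until both jaws touch the tube snugly, with a light measuring force of about 3 N and never so hard that the sprung jaw tips out of square. Leave it closed like that with the tube still standing, and do not disturb the other things on the bench.

Things in the scene. Friction and masses are not known exactly. Their poses are not given: they have to be found in the camera images.
- gauge: Bench gauge (a caliper on a base plate), screwed to the table: grey plate 150 x 250 mm, 8 mm thick, its top is the bed (8 mm above the table). Origin: centre of the plate's underside; z up. Its y axis is the sliding direction, its x axis points along the jaws, from the beam towards the jaw tips. An aluminium beam with a scale (top 34 mm above the table) runs along y at x = -35 mm.
- anvil: Fixed steel jaw, 75 mm long, 18 mm tall (2 to 20 mm above the bed). It carries a dark pad (28 mm long in x) that faces +y and is set in or out by a screw behind it: how far it has been set differs every time, 0 to 10 mm to +y of the origin, and no reading tells it; it does not move when pressed. Origin: the middle of the pad's face were it set fully in, at bed level (gauge frame 25, -60, 8 mm). Axes as the gauge's; the free space between the jaws lies at +y.
- jaw: Moving steel jaw, the same height as the fixed one, with a pad 28 mm long facing -y. Origin: its pivot, on the beam line, at table level. The pad's face middle is at 60, -20 mm from it (point jaw_pad). Axes parallel to the gauge's while it is square. It is held square by a stiff spring about the vertical pivot: each newton on the pad tips it by 0.0033 rad (the pad yields 0.2 mm per N); tipped by 1.4 degrees (0.025 rad, about 7 N) it is out of square.
- carriage (a joint): Distance in m of the moving pad's face from the origin of the fixed jaw (so the clear opening plus the 0 to 10 mm by which the fixed pad is set out); grows as the jaw slides to the gauge's +y; range 0 to 0.105. The carriage slides with a steady friction of 3 N and stays where it is left.
- thumb (a point): Point to grip on the thumb post: a ribbed upright round post, 18 mm in diameter, standing on the carriage (a block 32 x 36 mm, top 40 mm above the table) and reaching from 40 to 85 mm above the table. The point is on its axis, 68 mm above the table. It lies 60 mm in gauge -x and 20 mm in +y from the face of the moving pad.
- jaw_pad (a point): The middle of the moving pad's face, at bed level.
- tube: Extension tube to be measured: plain bright aluminium cylinder with a dark bore on top, standing upright, 65 mm tall, 30 to 36 mm in diameter (its exact size is what is being gauged), 80 to 170 g. Origin: centre of its underside, z along its axis.
- lens: Bystander: black camera lens, waisted, 44 mm in diameter, 48 mm tall, standing. Origin: centre of its underside.
- jar: Bystander: amber specimen jar with black cap, 48 mm in diameter, 55 mm tall, standing. Origin: centre of its underside.
- cap: Bystander: flat black lens cap, 52 mm in diameter, 12 mm thick, lying flat. Origin: centre of its underside.
Mind the look-alikes: they are no part of the job. Leave any green look-alike of the tube alone.

How it is judged:
By the outcome, as a careful person would: the job done as asked, in the order asked, and still so for the second after the job is handed in, with the robot touching nothing.
It also fails if it takes over 70 s, if anything falls off the work surface, if the arm or the gripper's body presses on something with over 40 N, if the wrist force passes 120 N, or if a joint passes its speed limit or range.

## Working session

There is one attempt and no reset: what is moved stays moved. The work goes in short steps, Python scripts to look and compute and a tool call to move; the robot and the scene stay as the last step left them, time stands still between calls to the robot, and variables do not carry over. Pictures are saved under pics/ and viewed, at most 10 in all, crops included, and the job is handed in when it is done.

Besides the shell and the picture viewer there is one more tool, called after "Call:" by a JSON object that holds its "name" and its "arguments", one argument or row to a line. move_arm: Moves the arm, as the interface text tells. Its arguments: {"type":"object","properties":{"motion":{"type":"array","items":{"type":"array","items":{"type":"number"}}},"newtons":{"type":"number"}},"required":["motion"]}

```bash
mkdir -p pics
cat > h.py <<'E'
import numpy as np, cv2
from plant import r, eyes, finish_job
from scipy.spatial.transform import Rotation as R
def snap(n,save=None):
    s=eyes.snapshot(n)
    if save: cv2.imwrite('pics/'+save,cv2.cvtColor(s['frame'],cv2.COLOR_RGB2BGR))
    return s
def ray(s,u,v,z):
    T=np.linalg.inv(s['world_to_cam']);d=T[:3,:3]@np.linalg.inv(s['intrinsics'])@[u,v,1];o=T[:3,3]
    return o+d*(z-o[2])/d[2]
def cloud(s):
    z=s['z_map'];v,u=np.indices(z.shape);K=s['intrinsics']
    p=np.stack([(u-K[0,2])/K[0,0]*z,(v-K[1,2])/K[1,1]*z,z,np.ones_like(z)],-1)
    P=(p@np.linalg.inv(s['world_to_cam']).T)[...,:3]; P[z==0]=np.nan
    return P
def totool(p):
    st=r.get_state();return R.from_quat(st['eef_rot']).inv().apply(np.array(p)-st['tool_pos'])*1000
E
python3 - <<'E'
from h import *
for n in ['scene','top']:
    s=snap(n,n+'0.png'); print(n,np.linalg.inv(s['world_to_cam'])[:3,3],s['intrinsics'][0,0])
    np.savez(n+'0.npz',**s)
st=r.get_state();print(st)
E
```

```text
scene [ 1.02433983 -0.55408668  0.90451989] 461.2129634452356
top [0.35571717 0.0139056  1.1353535 ] 496.92973154754236
{'clock': 0.1, 'q': array([ 1.26083489,  0.68987521, -0.19452787,  1.5662078 ,  0.15731822,
        0.9024901 , -0.21510252]), 'qd': array([ 1.19958066e-03, -6.93156737e-04,  2.21377851e-04, -2.34332529e-03,
       -3.97912441e-04, -4.03167061e-04,  9.75157238e-05]), 'joint_torque': array([-2.57018990e-03, -5.28489232e+01, -1.27115786e+00, -1.53834128e+01,
       -5.24950388e-02,  2.06756275e-03,  5.51946823e-05]), 'tool_pos': array([ 0.21042022, -0.58793404,  0.23801456]), 'eef_rot': array([ 9.85257077e-01,  1.71078527e-01, -1.96998218e-04, -7.68986327e-04]), 'contact_force': array([0.06629392, 0.49752412, 0.87861515]), 'moment': array([-0.02203628, -0.0201952 ,  0.00049246]), 'finger_force': 0.0, 'opening': 1.000901379405368}
```

View pics/top0.png

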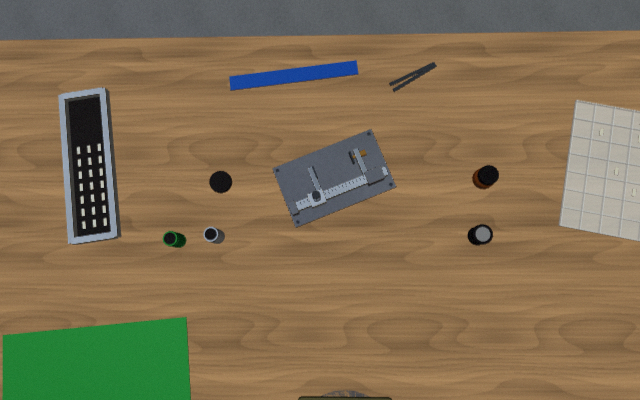

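View pics/scene0.png

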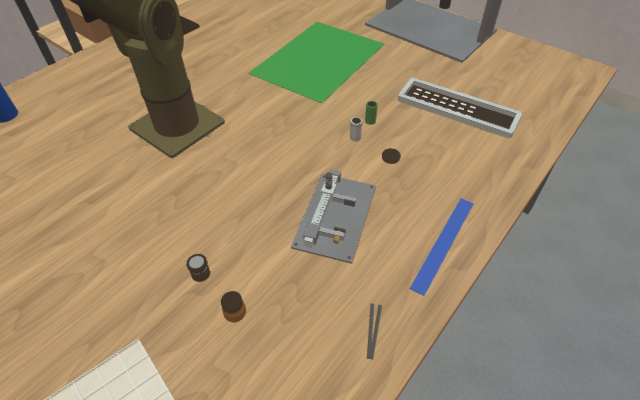

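Top view: tube at (213,235), green look-alike at (174,239), gauge corners about (274,170), (371,130), (396,186), (296,227), and carriage with dark thumb post at (316,197). Now to measure them.

Run:
```python
from h import *
s=dict(np.load('top0.npz'));P=cloud(s);f=s['frame'].astype(int)
hsv=cv2.cvtColor(s['frame'],cv2.COLOR_RGB2HSV)
# plate: in box, low saturation
m=np.zeros((400,640),np.uint8);b=(slice(120,235),slice(265,405))
m[b]=((hsv[b][...,1]<90)|(P[b][...,2]>0.004)).astype(np.uint8)
m=cv2.morphologyEx(m,cv2.MORPH_OPEN,np.ones((3,3)))
c=max(cv2.findContours(m,0,2)[0],key=cv2.contourArea)
h=cv2.convexHull(c)[:,0]
W=np.array([ray(s,u,v,0.008)[:2] for u,v in h])
rc=cv2.minAreaRect((W*1000).astype(np.float32));print('plate',rc)
def grp(b,lo,hi):
    q=P[b].reshape(-1,3);k=(q[:,2]>lo)&(q[:,2]<hi);q=q[k];return q
for n,b in dict(tube=(slice(215,255),slice(195,230)),green=(slice(222,255),slice(155,192))).items():
    q=grp(b,.055,.075);print(n,len(q),q.mean(0),q.min(0),q.max(0),cv2.minEnclosingCircle((q[:,:2]*1000).astype(np.float32)))
q=grp((slice(170,215),slice(295,340)),.07,.1);print('post',len(q),q.mean(0),q.min(0),q.max(0))
q=grp((slice(170,220),slice(285,340)),.036,.045);print('carr',len(q),cv2.minAreaRect((q[:,:2]*1000).astype(np.float32)))
print('bed z',np.nanmedian(P[175:185,330:345,2]))
cr=cv2.resize(s['frame'][120:235,265:405],None,fx=5,fy=5,interpolation=cv2.INTER_CUBIC)
cv2.imwrite('pics/crop.png',cr[...,::-1])
```

```text
plate ((585.7291259765625, 25.198074340820312), (152.2530975341797, 250.96792602539062), 21.80158042907715)
tube 190 [0.44950029 0.29105298 0.06495742] [0.43441341 0.27549806 0.05523801] [0.46551616 0.30900696 0.07197617] ((449.1026611328125, 292.0867614746094), 16.951345443725586)
green 196 [0.44091031 0.38008617 0.06464418] [0.4245599  0.36517323 0.05538603] [0.4568539  0.39760939 0.07078589] ((441.0059814453125, 381.240478515625), 16.65961456298828)
post 65 [0.53166491 0.06192846 0.08316278] [0.52386335 0.05333562 0.07022057] [0.54058708 0.07038457 0.0895194 ]
carr 269 ((530.61767578125, 67.34132385253906), (32.234352111816406, 119.14210510253906), 22.765363693237305)
bed z 0.007909614316844005
```

View pics/crop.png

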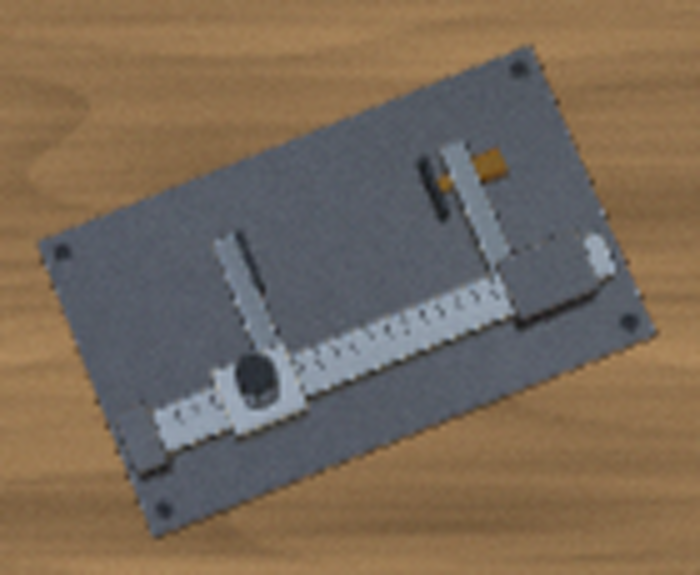

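Call:
{"name": "move_arm", "arguments": {
  "motion": [
    [50,-33,0,0,0,0,0.4],
    [100,-66,-10,0,0,0,0.4],
    [150,-99,-20,0,0,0,0.4],
    [200,-132,-30,0,0,0,0.4],
    [250,-165,-40,0,0,0,0.4]
  ]
}}

```text
clock: 0.72
tool_pos: [0.3912, -0.347, 0.2788]
eef_rot: [0.985, 0.171, -0.0, -0.0]
contact_force: [0.9, 0.1, -0.2]
opening: 0.598
finger_force: 0.0
```

Call:
{"name": "move_arm", "arguments": {
  "motion": [
    [50,-33,0,0,0,0,0.4],
    [100,-66,0,0,0,0,0.4],
    [150,-99,0,0,0,0,0.4],
    [150,-150,0,0,0,0,0.4],
    [150,-200,0,0,0,0,0.4]
  ]
}}

```text
clock: 1.35
tool_pos: [0.4638, -0.1079, 0.2782]
eef_rot: [0.985, 0.172, -0.0, -0.0]
contact_force: [0.3, 0.4, 0.3]
opening: 0.6
finger_force: 0.0
```

Run:
```python
from h import *
s=snap('wrist','w1.png');np.savez('w1.npz',**s);st=r.get_state()
T=np.linalg.inv(s['world_to_cam']);print(st['tool_pos'],st['eef_rot'],st['q'].round(2),T[:3,3],T[:3,2],s['intrinsics'][0,0],st['clock'])
```

```text
[ 0.46091727 -0.10097025  0.27827727] [ 0.98444097  0.17568414 -0.00169244 -0.00286227] [ 0.25  0.44 -0.19  1.95  0.11  0.76 -1.22] [ 0.53829201 -0.0819017   0.42447978] [-0.28895444 -0.10231354 -0.9518599 ] 276.2435929707681 1.4
```

View pics/w1.png

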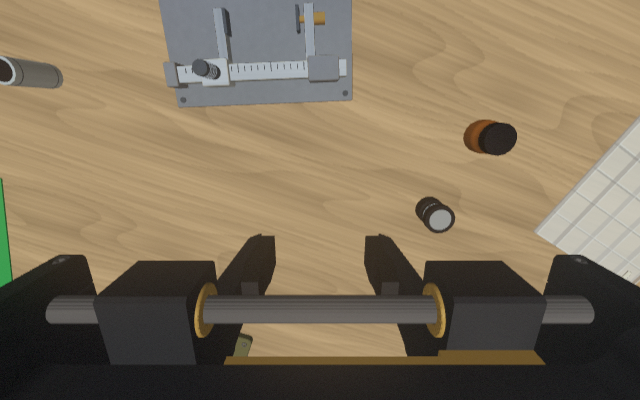

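Wrist view shows the gauge at the top edge (moving jaw x≈220, anvil pad x≈298). I move nearer for a proper measurement.

Call:
{"name": "move_arm", "arguments": {
  "motion": [
    [35,-35,0,0,0,0,0.4],
    [65,-65,0,0,0,0,0.4],
    [90,-90,0,0,0,0,0.4],
    [90,-90,0,0,0,0,0.4],
    [90,-90,0,0,0,0,0.4]
  ]
}}

```text
clock: 2.02
tool_pos: [0.5181, 0.0041, 0.2784]
eef_rot: [0.985, 0.171, -0.001, 0.0]
contact_force: [0.4, -0.2, 0.2]
opening: 0.6
finger_force: 0.0
```

Run:
```python
from h import *
s=snap('wrist','w2.png');np.savez('w2.npz',**s);st=r.get_state()
print(st['tool_pos'],st['eef_rot'])
im=s['frame'][0:260,100:560];cv2.imwrite('pics/w2c.png',cv2.resize(im,(796,450),interpolation=cv2.INTER_CUBIC)[...,::-1])
P=cloud(s)
C=np.array([.5857,.0252]);a=np.deg2rad(22);ex=np.array([np.cos(a),np.sin(a)]);ey=np.array([-ex[1],ex[0]])
G=np.stack([(P[...,:2]-C)@ex,(P[...,:2]-C)@ey,P[...,2]],-1)*1000
z=G[...,2]
# jaws: z 22..34, x in 10..40
k=(z>20)&(z<33)&(G[...,0]>5)&(G[...,0]<55)&(abs(G[...,1])<110);k[270:]=0
hsv=cv2.cvtColor(s['frame'],cv2.COLOR_RGB2HSV)
for nm,kk in dict(moving=k&(G[...,1]>0),anvil=k&(G[...,1]<0)).items():
    q=G[kk];v=hsv[kk]; print(nm,len(q),q.min(0),q.max(0))
    d=q[(v[:,2]<75)];print(' dark',len(d),np.percentile(d,[2,50,98],axis=0).round(1).tolist())
k=(z>80)&(z<92)&(abs(G[...,0])<90)&(abs(G[...,1])<110);k[270:]=0
q=G[k];print('post',len(q),cv2.minEnclosingCircle(q[:,:2].astype(np.float32)),q[:,2].mean())
k=(z>4)&(z<12)&(abs(G[...,0])<90)&(abs(G[...,1])<140);k[270:]=0
q=G[k];print('plate z',np.median(q[:,2]),cv2.minAreaRect(q[:,:2].astype(np.float32)))
```

```text
[0.51803239 0.00358111 0.27844865] [ 9.85415583e-01  1.70163093e-01 -6.51735513e-04  4.74814763e-04]
moving 298 [ 5.35630278 32.14462985 20.06695697] [38.96487904 47.2780954  30.59850945]
 dark 13 [[14.9, 32.1, 20.2], [23.4, 32.2, 26.4], [36.8, 32.4, 29.5]]
anvil 483 [  5.00419742 -91.33541672  20.26773755] [ 40.43996652 -54.86036298  29.87596294]
 dark 20 [[12.5, -55.2, 22.4], [25.6, -55.0, 24.1], [37.1, -54.9, 25.5]]
post 173 ((-34.46737289428711, 52.111019134521484), 8.876663208007812) 84.98630365914693
plate z 8.087600079848823 ((0.5883636474609375, -2.4300155639648438), (249.94801330566406, 150.24798583984375), 89.99251556396484)
```

View pics/w2c.png

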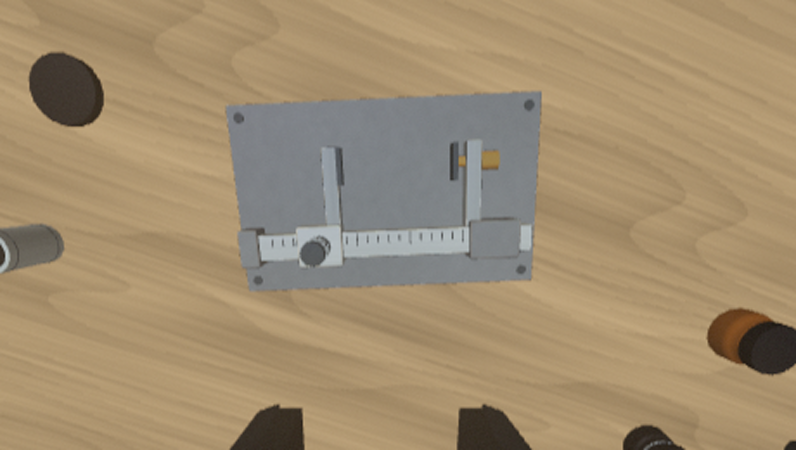

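Wrist view: the gauge plate fits 250×150 mm at z=8.1, yaw 22.0°; anvil pad at crop (454,160), moving pad (339,165), post (315,250). Anvil is set out about 7.4 mm and carriage is about 94.5 mm. On to the tube.

Call:
{"name": "move_arm", "arguments": {
  "motion": [
    [-6,-60,0,0,0,-1,0.4],
    [-12,-120,0,0,0,-2,0.4],
    [-18,-180,0,0,0,-2.4,0.4],
    [-24,-240,0,0,0,-2.4,0.4],
    [-28,-293,0,0,0,-2.4,0.4]
  ]
}}

```text
clock: 2.7
tool_pos: [0.3929, 0.2718, 0.2789]
eef_rot: [0.982, 0.191, 0.0, 0.0]
contact_force: [0.8, -0.2, -0.1]
opening: 0.604
finger_force: 0.0
```

Call:
{"name": "move_arm", "arguments": {
  "motion": [
    [0,0,0,0,0,0,0.4],
    [0,0,0,0,0,0,0.4]
  ]
}}

```text
clock: 2.95
tool_pos: [0.3941, 0.2697, 0.2786]
eef_rot: [0.982, 0.191, -0.0, 0.001]
contact_force: [-0.0, -0.9, 0.6]
opening: 0.598
finger_force: 0.0
```

Run:
```python
from h import *
s=snap('wrist','w3.png');np.savez('w3.npz',**s);st=r.get_state()
print(st['tool_pos'],R.from_quat(st['eef_rot']).as_matrix().round(4).tolist(),st['q'].round(2))
P=cloud(s)
for c in [(.449,.291),(.441,.381)]:
    k=(P[...,2]>.06)&(P[...,2]<.07)&(np.hypot(P[...,0]-c[0],P[...,1]-c[1])<.03)
    q=P[k]; cen,rad=cv2.minEnclosingCircle((q[:,:2]*1000).astype(np.float32)) if len(q) else (0,0)
    print(len(q),cen,rad,q[:,2].mean(),s['frame'][k].mean(0)); 
    print(totool([cen[0]/1000,cen[1]/1000,.065]))
```

```text
[0.39440599 0.26921216 0.27859618] [[0.9279, 0.3729, 0.0002], [0.3729, -0.9279, -0.0017], [-0.0005, 0.0016, -1.0]] [-0.57  0.44 -0.19  1.94  0.12  0.77 -2.02]
545 (450.915283203125, 290.74346923828125) 16.482141494750977 0.06530158215713369 [105.37614679 101.68440367  96.85321101]
[ 60.56641336   0.74493007 213.56820944]
593 (441.9020690917969, 379.6681823730469) 16.36936378479004 0.06535118939264432 [71.54974705 89.47554806 58.24283305]
[ 85.35987355 -85.1276734  213.41675133]
```

View pics/w3.png

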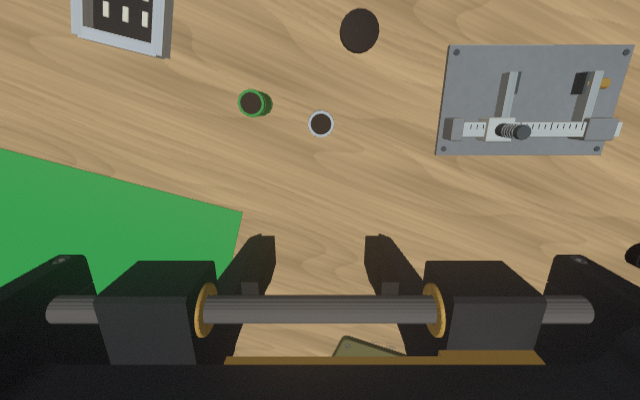

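Wrist view: tube rim at (320,123), green look-alike at (252,102). The tube's diameter is about 33 mm. Approaching with the gap set to 53 mm.

Call:
{"name": "move_arm", "arguments": {
  "motion": [
    [30,0,30,0,0,0,0.4],
    [61,1,70,0,0,0,0.4],
    [61,1,110,0,0,0,0.4],
    [61,1,140,0,0,0,0.4],
    [61,1,165,0,0,0,0.4]
  ]
}}

```text
clock: 3.62
tool_pos: [0.4516, 0.2906, 0.1123]
eef_rot: [0.982, 0.19, -0.0, 0.001]
contact_force: [-0.4, -0.3, 0.7]
opening: 0.598
finger_force: 0.0
```

Call:
{"name": "move_arm", "arguments": {
  "motion": [
    [0,0,0,0,0,0,0.4],
    [0,0,25,0,0,0,0.4],
    [0,0,50,0,0,0,0.4],
    [0,0,75,0,0,0,0.4],
    [0,0,85,0,0,0,0.4]
  ]
}}

```text
clock: 4.25
tool_pos: [0.4512, 0.2926, 0.0287]
eef_rot: [0.982, 0.191, 0.0, 0.0]
contact_force: [0.4, -0.6, -0.2]
opening: 0.6
finger_force: 0.0
```

Call:
{"name": "move_arm", "arguments": {
  "motion": [
    [0,0,0,0,0,0,0.4],
    [0,0,0,0,0,0,0.5],
    [0,0,0,0,0,0,0.6],
    [0,0,0,0,0,0,0.7],
    [0,0,0,0,0,0,0.7]
  ],
  "newtons": 15
}}

```text
clock: 4.88
tool_pos: [0.451, 0.2934, 0.0294]
eef_rot: [0.981, 0.191, 0.001, 0.0]
contact_force: [-0.4, -1.9, 5.6]
opening: 0.369
finger_force: 15.0
```

Call:
{"name": "move_arm", "arguments": {
  "motion": [
    [0,0,-15,0,0,0,0.7],
    [0,0,-40,0,0,0,0.7],
    [0,0,-75,0,0,0,0.7],
    [0,0,-105,0,0,0,0.7],
    [0,0,-125,0,0,0,0.7]
  ]
}}

```text
clock: 5.5
tool_pos: [0.4505, 0.2939, 0.1558]
eef_rot: [0.981, 0.192, 0.001, -0.0]
contact_force: [0.4, 1.2, -1.1]
opening: 0.371
finger_force: 15.0
```

Call:
{"name": "move_arm", "arguments": {
  "motion": [
    [4,25,0,0,0,0,0.7],
    [12,80,0,0,0,0,0.7],
    [20,135,0,0,0,0,0.7],
    [28,190,0,0,0,0,0.7],
    [36,240,0,0,0,0,0.7]
  ]
}}

```text
clock: 6.12
tool_pos: [0.5746, 0.0827, 0.1544]
eef_rot: [0.982, 0.191, 0.0, 0.0]
contact_force: [0.3, 0.5, -1.5]
opening: 0.377
finger_force: 15.0
```

Call:
{"name": "move_arm", "arguments": {
  "motion": [
    [7,45,0,0,0,0,0.7],
    [12,75,0,0,0,0,0.7],
    [14,92,0,0,0,0,0.7],
    [14,92,0,0,0,0,0.7],
    [14,92,0,0,0,0,0.7]
  ]
}}

```text
clock: 6.75
tool_pos: [0.6208, 0.007, 0.1538]
eef_rot: [0.981, 0.193, -0.0, -0.001]
contact_force: [0.3, 0.4, -1.0]
opening: 0.375
finger_force: 15.0
```

```bash
cat >> h.py <<'E'
def gauge_frame():
    C=np.array([.5872,.0232]);a=np.deg2rad(22);ex=np.array([np.cos(a),np.sin(a)]);return C,ex,np.array([-ex[1],ex[0]])
def G(P):
    C,ex,ey=gauge_frame();P=np.asarray(P);return np.stack([(P[...,:2]-C)@ex,(P[...,:2]-C)@ey,P[...,2]],-1)*1000
E
python3 - <<'E'
from h import *
s=snap('wrist','w4.png');np.savez('w4.npz',**s);st=r.get_state()
print(st['tool_pos'],G(st['tool_pos']),st['opening'],st['contact_force'],R.from_quat(st['eef_rot']).as_matrix().round(4).tolist(),st['q'].round(2))
g=G(cloud(s));z=g[...,2]
print('plate',[ (np.nanmin(g[(z>4)&(z<12)&(abs(g[...,0])<90)&(abs(g[...,1])<135)],0),np.nanmax(g[(z>4)&(z<12)&(abs(g[...,0])<90)&(abs(g[...,1])<135)],0))])
E
```

```text
[0.62084977 0.00708763 0.15384778] [ 25.16372125 -27.54454992 153.84777875] 0.37344023446220326 [-0.32267024  0.45515421 -0.29379138] [[0.9254, 0.379, -0.0008], [0.379, -0.9254, 0.0013], [-0.0002, -0.0015, -1.0]] [ 0.05  0.79 -0.24  1.65  0.26  0.73 -1.5 ]
plate [(array([ -75.29495928, -124.90385849,    4.02553973]), array([ 75.0013205 , 124.86241155,  11.99789795]))]
```

View pics/w4.png

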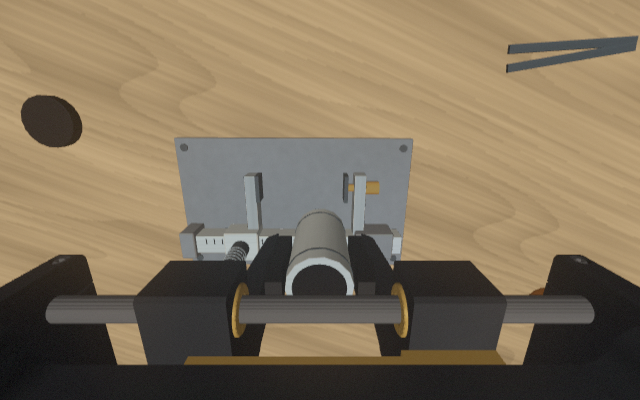

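The tube is held between the fingers (rim at (320,278)) and the pads are at (258,187) and (346,187). Checking the held tube's position relative to the gauge.

Run:
```python
from h import *
s=dict(np.load('w4.npz'));P=cloud(s);g=G(P);z=g[...,2]
b=np.zeros(z.shape,bool);b[200:310,280:360]=1
zs=z[b&(s['frame'].min(-1)>100)];print(np.percentile(zs,[5,50,95,99]))
top=np.percentile(zs,98)
k=b&(abs(z-top)<4)&(s['frame'].min(-1)>90);q=g[k];print(len(q),top,q.min(0),q.max(0))
# fit circle on the side surface: points lower than top
k=b&(z<top-6)&(z>top-40)&(s['frame'].min(-1)>60);q=g[k]
A=np.c_[2*q[:,:2],np.ones(len(q))];x=np.linalg.lstsq(A,(q[:,:2]**2).sum(1),rcond=None)[0]
print('side',len(q),x[:2],np.sqrt(x[2]+x[:2]@x[:2]),q.min(0),q.max(0))
```

```text
[nan nan nan nan]Traceback (most recent call last):
  File "<stdin>", line 6, in <module>
    return umr_minimum(a, axis, None, out, keepdims, initial, where)
ValueError: zero-size array to reduction operation minimum which has no identity
```

Run:
```python
from h import *
s=dict(np.load('w4.npz'));P=cloud(s);g=G(P);z=g[...,2]
b=np.zeros(z.shape,bool);b[200:310,280:360]=1;b&=np.isfinite(z)
zs=z[b&(s['frame'].min(-1)>100)];print(len(zs),np.percentile(zs,[5,50,95,99]))
top=np.percentile(zs,98)
k=b&(z>top-45)&(z<top-6)&(s['frame'].min(-1)>60);q=g[k]
A=np.c_[2*q[:,:2],np.ones(len(q))];x=np.linalg.lstsq(A,(q[:,:2]**2).sum(1),rcond=None)[0]
print('side',len(q),x[:2],np.sqrt(x[2]+x[:2]@x[:2]),q.min(0),q.max(0))
# rim via rays onto top plane
m=((s['frame'].min(-1)>120)&(np.indices(z.shape)[0]>255)&(np.indices(z.shape)[0]<292)&(abs(np.indices(z.shape)[1]-320)<36)).astype(np.uint8)
c=max(cv2.findContours(m,0,2)[0],key=cv2.contourArea)[:,0]
zt=G(r.get_state()['tool_pos'])[2]/1000-.029+.065
w=G(np.array([ray(s,u,v,zt) for u,v in c]));print('rim plane',zt,cv2.minEnclosingCircle(w[:,:2].astype(np.float32)),w.min(0),w.max(0))
```

```text
4175 [  7.45810949 146.62528218 189.99898589 190.62698792]
side 1748 [ 23.05295883 -27.97158171] 16.962190903231267 [ 16.2764051  -50.79618176 145.40760856] [ 41.08776411  -4.89097848 184.39381589]
rim plane 0.189847778749001 ((26.713912963867188, -27.74519157409668), 16.63054656982422) [ 21.81276196 -43.84248025 189.84777875] [ 40.44958299 -11.85335123 189.84777875]
```

Call:
{"name": "move_arm", "arguments": {
  "motion": [
    [0,5,20,0,0,0,0.7],
    [0,5,50,0,0,0,0.7],
    [0,5,80,0,0,0,0.7],
    [0,5,100,0,0,0,0.7],
    [0,5,108,0,0,0,0.7]
  ]
}}

```text
clock: 7.42
tool_pos: [0.6225, 0.0003, 0.0439]
eef_rot: [0.981, 0.192, -0.001, -0.0]
contact_force: [-0.1, -0.3, 0.5]
opening: 0.372
finger_force: 15.0
```

Call:
{"name": "move_arm", "arguments": {
  "motion": [
    [0,0,1,0,0,0,0.7],
    [0,0,2,0,0,0,0.7],
    [0,0,3,0,0,0,0.7],
    [0,0,4,0,0,0,0.7],
    [0,0,5,0,0,0,0.7]
  ]
}}

```text
clock: 8.05
tool_pos: [0.6237, 0.0001, 0.0409]
eef_rot: [0.981, 0.192, 0.0, 0.0]
contact_force: [0.5, 0.3, -1.0]
opening: 0.372
finger_force: 15.0
```

Run:
```python
from h import *
st=r.get_state();print(st['tool_pos'],G(st['tool_pos']),st['contact_force'])
s=snap('wrist','w5.png');np.savez('w5.npz',**s);g=G(cloud(s));z=g[...,2]
b=np.zeros(z.shape,bool);b[200:310,280:360]=1;b&=np.isfinite(z)&(abs(g[...,1]+32)<15)&(s['frame'].min(-1)>60)
q=g[b&(z>40)];print(np.percentile(q[:,2],[50,95,99]),'front x',np.percentile(q[:,0],98), 'pos',st['opening'])
```

```text
[6.23683179e-01 8.09677346e-05 4.09266344e-02] [ 25.16607238 -35.10243276  40.9266344 ] [ 0.49734853  0.2524677  -1.00999819]
[ 75.94712125 122.01532215 122.67657651] front x 51.49732808543829 pos 0.37179897504536397
```

Call:
{"name": "move_arm", "arguments": {
  "motion": [
    [0,-2,1,0,0,0,0.7],
    [0,-2,2,0,0,0,0.7],
    [0,-2,2.5,0,0,0,0.7],
    [0,-2,2.5,0,0,0,0.7]
  ]
}}

```text
clock: 8.6
tool_pos: [0.6228, 0.0019, 0.0382]
eef_rot: [0.981, 0.192, -0.0, 0.0]
contact_force: [0.5, 0.0, -1.7]
opening: 0.37
finger_force: 15.0
```

Call:
{"name": "move_arm", "arguments": {
  "motion": [
    [0,0,0.5,0,0,0,0.7],
    [0,0,1,0,0,0,0.7],
    [0,0,1,0,0,0,0.7]
  ]
}}

```text
clock: 8.98
tool_pos: [0.6229, 0.0019, 0.0375]
eef_rot: [0.981, 0.192, 0.0, 0.0]
contact_force: [-1.3, 0.3, 1.3]
opening: 0.368
finger_force: 15.0
```

Call:
{"name": "move_arm", "arguments": {
  "motion": [
    [0,0,0.5,0,0,0,0.7],
    [0,0,0.5,0,0,0,0.7]
  ]
}}

```text
clock: 9.22
tool_pos: [0.623, 0.0019, 0.0374]
eef_rot: [0.981, 0.192, 0.0, 0.0]
contact_force: [-1.4, -0.2, 5.2]
opening: 0.37
finger_force: 15.0
```

Call:
{"name": "move_arm", "arguments": {
  "motion": [
    [0,0,0.5,0,0,0,0.7],
    [0,0,0.5,0,0,0,0.7]
  ]
}}

```text
clock: 9.48
tool_pos: [0.623, 0.0019, 0.0374]
eef_rot: [0.981, 0.192, 0.0, 0.0]
contact_force: [-2.6, -0.6, 8.8]
opening: 0.368
finger_force: 15.0
```

The tube is on the bed (8.8 N). Releasing gently and rising.

Call:
{"name": "move_arm", "arguments": {
  "motion": [
    [0,0,-0.7,0,0,0,0.65],
    [0,0,-0.7,0,0,0,0.6],
    [0,0,-0.7,0,0,0,0.55],
    [0,0,-0.7,0,0,0,0.5],
    [0,0,-0.7,0,0,0,0.45]
  ],
  "newtons": 5
}}

```text
clock: 10.1
tool_pos: [0.6227, 0.002, 0.0368]
eef_rot: [0.981, 0.192, -0.0, 0.0]
contact_force: [1.6, 0.2, 0.2]
opening: 0.551
finger_force: 0.0
```

Call:
{"name": "move_arm", "arguments": {
  "motion": [
    [0,0,0,0,0,0,0.4],
    [0,0,-10,0,0,0,0.4],
    [0,0,-40,0,0,0,0.4],
    [0,0,-80,0,0,0,0.4],
    [0,0,-120,0,0,0,0.4]
  ]
}}

```text
clock: 10.72
tool_pos: [0.6227, 0.002, 0.1588]
eef_rot: [0.981, 0.192, 0.0, 0.0]
contact_force: [-0.1, -0.6, 0.3]
opening: 0.599
finger_force: 0.0
```

Call:
{"name": "move_arm", "arguments": {
  "motion": [
    [-40,0,-30,0,0,0,0.5],
    [-80,0,-60,0,0,0,0.5],
    [-110,-20,-80,0,0,0,0.5],
    [-110,-40,-80,0,0,0,0.5],
    [-110,-40,-80,0,0,0,0.5]
  ]
}}

```text
clock: 11.35
tool_pos: [0.5056, -0.0011, 0.238]
eef_rot: [0.981, 0.193, 0.001, -0.0]
contact_force: [1.4, -0.3, 0.1]
opening: 0.497
finger_force: 0.0
```

```bash
cat > look.py <<'E'
from h import *
import sys
s=snap('wrist',sys.argv[1]+'.png');st=r.get_state()
print(st['clock'],st['tool_pos'],G(st['tool_pos']),st['q'].round(2),R.from_quat(st['eef_rot']).as_matrix().round(4).tolist())
g=G(cloud(s));g[255:]=np.nan;z=g[...,2]
pl=g[(z>5)&(z<11)&(abs(g[...,0])<90)&(abs(g[...,1])<140)];rc=cv2.minAreaRect(pl[:,:2].astype(np.float32));print('plate',rc)
def circ(k,n):
    q=g[k];
    if len(q): print(n,len(q),cv2.minEnclosingCircle(q[:,:2].astype(np.float32)),q[:,2].mean())
circ((abs(z-73)<3)&(g[...,0]>0)&(g[...,0]<60)&(abs(g[...,1])<80),'tube top')
circ((z>80)&(z<92)&(abs(g[...,0]+35)<30)&(abs(g[...,1])<100),'post')
v=cv2.cvtColor(s['frame'],cv2.COLOR_RGB2HSV)[...,2]
k=(z>20)&(z<31)&(g[...,0]>12)&(g[...,0]<38)
for n,kk in dict(moving=k&(g[...,1]>0),anvil=k&(g[...,1]<-45)).items():
    q=g[kk]
    if len(q): print(n,len(q),np.percentile(q,[1,99],axis=0).round(1).tolist())
E
python3 look.py w6
```

```text
11.4 [ 0.50609937 -0.00219971  0.23757574] [-84.71009373   6.83062721 237.57573925] [ 0.1   0.54 -0.29  1.92  0.23  0.71 -1.51] [[0.9261, 0.3774, 0.0012], [0.3774, -0.9261, -0.0002], [0.0011, 0.0007, -1.0]]
plate ((-0.0235137939453125, 0.07091522216796875), (249.86386108398438, 150.10350036621094), 89.8900375366211)
tube top 835 ((23.842449188232422, -33.798912048339844), 16.559919357299805) 73.32759026539455
post 226 ((-34.98048400878906, 54.564491271972656), 8.810068130493164) 84.95603473637414
moving 321 [[12.6, 34.8, 21.4], [37.1, 381.4, 30.1]]
anvil 429 [[12.4, -88.7, 20.7], [37.4, -54.0, 29.9]]
```

View pics/w6.png

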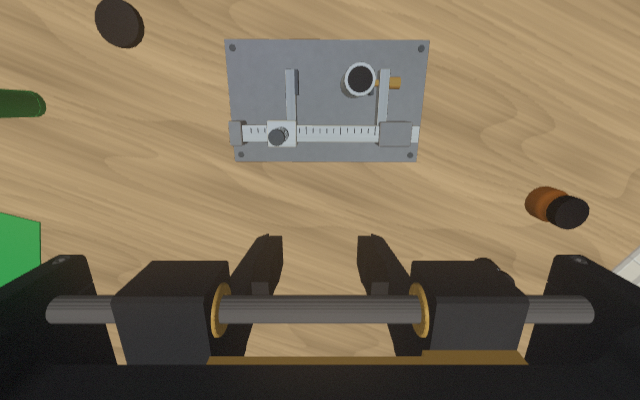

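The tube stands upright at (358,78) beside the anvil with a gap of about 2.4 mm; the post is at (278,136). Moving over the post.

Call:
{"name": "move_arm", "arguments": {
  "motion": [
    [25,-24,20,0,0,0,0.5],
    [50,-48,50,0,0,0,0.5],
    [50,-48,90,0,0,0,0.5],
    [50,-48,120,0,0,0,0.5],
    [50,-48,120,0,0,0,0.5]
  ]
}}

```text
clock: 12.02
tool_pos: [0.5331, 0.0598, 0.1148]
eef_rot: [0.982, 0.191, -0.002, 0.0]
contact_force: [-0.9, -0.9, 0.4]
opening: 0.501
finger_force: 0.0
```

```bash
python3 -c "
from h import *
st=r.get_state();print(st['tool_pos'],G(st['tool_pos']),R.from_quat(st['eef_rot']).as_matrix().round(4).tolist())"
```

```text
[0.53314251 0.05984127 0.11479139] [-36.39516821  54.22348995 114.79139406] [[0.9267, 0.3757, -0.0045], [0.3757, -0.9267, -0.0018], [-0.0048, -0.0001, -1.0]]
```

Call:
{"name": "move_arm", "arguments": {
  "motion": [
    [1,0,20,0,0,0,0.5],
    [1,0,40,0,0,0,0.5],
    [1,0,55,0,0,0,0.5],
    [1,0,64,0,0,0,0.5],
    [1,0,64,0,0,0,0.5]
  ]
}}

```text
clock: 12.65
tool_pos: [0.535, 0.0612, 0.0528]
eef_rot: [0.981, 0.192, -0.0, 0.0]
contact_force: [0.1, -0.5, -0.1]
opening: 0.501
finger_force: 0.0
```

Call:
{"name": "move_arm", "arguments": {
  "motion": [
    [0,0,0,0,0,0,0.6],
    [0,0,0,0,0,0,0.7],
    [0,0,0,0,0,0,0.8],
    [0,0,0,0,0,0,0.9],
    [0,0,0,0,0,0,0.9]
  ],
  "newtons": 25
}}

```text
clock: 13.28
tool_pos: [0.5352, 0.0614, 0.0532]
eef_rot: [0.981, 0.192, 0.0, 0.0]
contact_force: [-0.1, 0.1, 3.0]
opening: 0.195
finger_force: 25.0
```

```bash
cat > st.py <<'E'
from h import *
C,ex,ey=gauge_frame()
st=r.get_state();f=st['contact_force'];print(st['clock'],G(st['tool_pos']).round(2),'F gauge',(f[:2]@ex).round(2),(f[:2]@ey).round(2),f[2].round(2),'mz',st['moment'].round(2),st['opening'].round(3),R.from_quat(st['eef_rot']).as_matrix()[:2,0].round(4))
E
python3 st.py
```

```text
Traceback (most recent call last):
  File "st.py", line 3, in <module>
    st=r.get_state();f=st['contact_force'];print(st['clock'],G(st['tool_pos']).round(2),'F gauge',(f[:2]@ex).round(2),(f[:2]@ey).round(2),f[2].round(2),'mz',st['moment'].round(2),st['opening'].round(3),R.from_quat(st['eef_rot']).as_matrix()[:2,0].round(4))
                                                                                                                                                                                   ^^^^^^^^^^^^^^^^^^^
AttributeError: 'float' object has no attribute 'round'
```

Call:
{"name": "move_arm", "arguments": {
  "motion": [
    [0,6,0,0,0,0,0.9],
    [0,16,0,0,0,0,0.9],
    [0,26,0,0,0,0,0.9],
    [0,36,0,0,0,0,0.9],
    [0,42,0,0,0,0,0.9]
  ]
}}

```text
clock: 13.9
tool_pos: [0.5508, 0.0227, 0.0532]
eef_rot: [0.981, 0.192, 0.0, -0.001]
contact_force: [-1.5, 2.6, 5.3]
opening: 0.193
finger_force: 25.0
```

```bash
sed -i "s/st\['opening'\].round(3)/round(st['opening'],3)/" st.py; python3 st.py; python3 look.py w7 | tail -4
```

```text
13.9 [-33.92  13.17  53.2 ] F gauge -0.44 3.03 5.34 mz [ 0.57  0.35 -0.06] 0.193 [0.9264 0.3765]
plate ((5.230503082275391, -0.797821044921875), (138.7051544189453, 251.31350708007812), 0.11439254134893417)
tube top 4009 ((23.85207748413086, -33.75005340576172), 16.76896095275879) 73.39222783963886
moving 559 [[12.2, 0.1, 26.6], [37.5, 7.8, 29.7]]
anvil 906 [[13.3, -88.9, 20.9], [37.6, -63.1, 29.4]]
```

Call:
{"name": "move_arm", "arguments": {
  "motion": [
    [0,2,0,0,0,0,0.9],
    [0,4,0,0,0,0,0.9],
    [0,6,0,0,0,0,0.9],
    [0,8,0,0,0,0,0.9]
  ]
}}

```text
clock: 14.45
tool_pos: [0.5536, 0.0158, 0.0532]
eef_rot: [0.981, 0.192, -0.0, -0.001]
contact_force: [-2.0, 2.5, 4.9]
opening: 0.193
finger_force: 25.0
```

```bash
python3 st.py; python3 look.py w8 | tail -4
```

```text
14.45 [-33.94   5.74  53.17] F gauge -0.9 3.06 4.92 mz [ 0.53  0.35 -0.04] 0.193 [0.9262 0.377 ]
plate ((5.273765563964844, -0.28252410888671875), (138.5799560546875, 250.677490234375), 0.13832764327526093)
tube top 3972 ((23.7687931060791, -33.71579360961914), 16.66220474243164) 73.41496285010663
moving 44 [[12.4, 0.2, 23.8], [37.7, 0.4, 28.7]]
anvil 1082 [[12.7, -88.9, 21.1], [37.7, -56.1, 29.6]]
```

Call:
{"name": "move_arm", "arguments": {
  "motion": [
    [0,0.5,0,0,0,0,0.9],
    [0,1,0,0,0,0,0.9],
    [0,1.5,0,0,0,0,0.9],
    [0,2,0,0,0,0,0.9],
    [0,2.5,0,0,0,0,0.9]
  ]
}}

```text
clock: 15.12
tool_pos: [0.5545, 0.0135, 0.0532]
eef_rot: [0.981, 0.192, 0.0, -0.001]
contact_force: [-2.0, 2.4, 5.2]
opening: 0.197
finger_force: 25.0
```

Call:
{"name": "move_arm", "arguments": {
  "motion": [
    [0,0.3,0,0,0,0,0.9],
    [0,0.6,0,0,0,0,0.9],
    [0,0.9,0,0,0,0,0.9],
    [0,1.2,0,0,0,0,0.9]
  ]
}}

```text
clock: 15.62
tool_pos: [0.5548, 0.0128, 0.0532]
eef_rot: [0.981, 0.192, -0.0, -0.001]
contact_force: [-2.5, 3.1, 6.6]
opening: 0.195
finger_force: 25.0
```

```bash
python3 st.py; python3 look.py w9 | tail -4
```

```text
15.625 [-33.92   2.49  53.18] F gauge -1.17 3.77 6.61 mz [ 0.62  0.47 -0.02] 0.195 [0.9261 0.3772]
15.675 [0.55485834 0.01268853 0.05320927] [-33.92432593   2.36933307  53.20927197] [-0.    0.89 -0.17  1.9   0.36  0.38 -1.63] [[0.9262, 0.3771, -0.0004], [0.3771, -0.9262, 0.0015], [0.0002, -0.0015, -1.0]]
plate ((5.335796356201172, -0.25655364990234375), (138.53163146972656, 251.1504669189453), 0.21513094007968903)
tube top 3969 ((23.563488006591797, -34.266822814941406), 16.56350326538086) 73.42092202982855
anvil 1120 [[12.8, -88.9, 20.7], [37.7, -55.3, 29.6]]
```

The tube is now being pushed (3.8 N). Creeping on.

Call:
{"name": "move_arm", "arguments": {
  "motion": [
    [0,0.3,0,0,0,0,0.9],
    [0,0.6,0,0,0,0,0.9],
    [0,0.9,0,0,0,0,0.9]
  ]
}}

```text
clock: 16.05
tool_pos: [0.5551, 0.012, 0.0532]
eef_rot: [0.981, 0.192, -0.0, -0.001]
contact_force: [-1.7, 2.6, 5.6]
opening: 0.195
finger_force: 25.0
```

```bash
python3 st.py; python3 look.py w10 | grep top
```

```text
16.05 [-33.94   1.6   53.18] F gauge -0.64 3.04 5.58 mz [ 0.66  0.47 -0.07] 0.195 [0.9261 0.3773]
tube top 3974 ((23.63357925415039, -34.994388580322266), 16.500627517700195) 73.42657516972756
```

Call:
{"name": "move_arm", "arguments": {
  "motion": [
    [0,0.2,0,0,0,0,0.9],
    [0,0.4,0,0,0,0,0.9],
    [0,0.6,0,0,0,0,0.9]
  ]
}}

```text
clock: 16.48
tool_pos: [0.5554, 0.0114, 0.0532]
eef_rot: [0.981, 0.192, -0.0, -0.001]
contact_force: [-2.5, 3.2, 5.8]
opening: 0.194
finger_force: 25.0
```

```bash
python3 st.py; python3 look.py w11 | grep top
```

```text
16.475 [-33.89   0.96  53.2 ] F gauge -1.13 3.89 5.78 mz [ 0.63  0.5  -0.04] 0.194 [0.9261 0.3772]
tube top 3977 ((23.457138061523438, -35.56209945678711), 16.65622329711914) 73.42848798315559
```

Call:
{"name": "move_arm", "arguments": {
  "motion": [
    [0,0.2,0,0,0,0,0.9],
    [0,0.4,0,0,0,0,0.9],
    [0,0.4,0,0,0,0,0.9]
  ]
}}

```text
clock: 16.9
tool_pos: [0.5555, 0.011, 0.0532]
eef_rot: [0.981, 0.192, -0.0, -0.001]
contact_force: [-1.6, 2.6, 5.1]
opening: 0.194
finger_force: 25.0
```

```bash
python3 st.py; python3 look.py w12 | grep top
```

```text
16.9 [-33.95   0.56  53.18] F gauge -0.55 3.0 5.11 mz [ 0.59  0.44 -0.06] 0.194 [0.9261 0.3773]
tube top 3971 ((23.565582275390625, -36.17826461791992), 16.60837173461914) 73.41493878046431
```

Call:
{"name": "move_arm", "arguments": {
  "motion": [
    [0,0.15,0,0,0,0,0.9],
    [0,0.3,0,0,0,0,0.9],
    [0,0.3,0,0,0,0,0.9]
  ]
}}

```text
clock: 17.32
tool_pos: [0.5556, 0.011, 0.0532]
eef_rot: [0.981, 0.192, -0.0, -0.001]
contact_force: [-2.6, 3.1, 5.8]
opening: 0.192
finger_force: 25.0
```

```bash
python3 st.py; python3 look.py w13 | grep top
```

```text
17.325 [-33.92   0.49  53.2 ] F gauge -1.29 3.86 5.81 mz [0.68 0.49 0.  ] 0.192 [0.926  0.3774]
tube top 3980 ((23.62613296508789, -35.958580017089844), 16.705589294433594) 73.41667788515454
```

Call:
{"name": "move_arm", "arguments": {
  "motion": [
    [0,0.15,0,0,0,0,0.9],
    [0,0.3,0,0,0,0,0.9],
    [0,0.3,0,0,0,0,0.9]
  ]
}}

```text
clock: 17.75
tool_pos: [0.5556, 0.0108, 0.0532]
eef_rot: [0.981, 0.192, -0.0, -0.001]
contact_force: [-3.2, 4.0, 5.3]
opening: 0.195
finger_force: 25.0
```

```bash
python3 st.py; python3 look.py w14 | grep top
```

```text
17.75 [-33.93   0.36  53.2 ] F gauge -1.44 4.94 5.3 mz [ 0.68  0.53 -0.01] 0.195 [0.926  0.3775]
tube top 3971 ((23.587167739868164, -36.18463134765625), 16.63174819946289) 73.40667292678913
```

Both jaws are in contact; the force is climbing. Averaging the readings and continuing.

```bash
cat > avg.py <<'E'
from h import *
C,ex,ey=gauge_frame();F=[];Y=[]
for i in range(10):
    eyes.snapshot('top');st=r.get_state();F.append(st['contact_force'][:2]@ey);Y.append(G(st['tool_pos'])[1])
print('Fy %.2f sd %.2f  y %.3f sd %.3f'%(np.mean(F),np.std(F),np.mean(Y),np.std(Y)))
E
python3 avg.py
```

```text
Fy 4.40 sd 0.45  y 0.371 sd 0.018
```

Call:
{"name": "move_arm", "arguments": {
  "motion": [
    [0,0.1,0,0,0,0,0.9],
    [0,0.2,0,0,0,0,0.9],
    [0,0.2,0,0,0,0,0.9]
  ]
}}

```text
clock: 18.68
tool_pos: [0.5556, 0.0108, 0.0532]
eef_rot: [0.981, 0.192, -0.0, -0.001]
contact_force: [-2.4, 3.9, 5.9]
opening: 0.193
finger_force: 25.0
```

```bash
python3 avg.py
```

```text
Fy 4.77 sd 0.45  y 0.323 sd 0.008
```

Call:
{"name": "move_arm", "arguments": {
  "motion": [
    [0,0.15,0,0,0,0,0.9],
    [0,0.3,0,0,0,0,0.9],
    [0,0.4,0,0,0,0,0.9],
    [0,0.4,0,0,0,0,0.9]
  ]
}}

```text
clock: 19.68
tool_pos: [0.5557, 0.0107, 0.0532]
eef_rot: [0.981, 0.193, -0.0, -0.001]
contact_force: [-2.9, 4.3, 7.0]
opening: 0.195
finger_force: 25.0
```

```bash
python3 avg.py
```

```text
Fy 4.83 sd 0.50  y 0.197 sd 0.016
```

Call:
{"name": "move_arm", "arguments": {
  "motion": [
    [0,0.15,0,0,0,0,0.9],
    [0,0.3,0,0,0,0,0.9],
    [0,0.3,0,0,0,0,0.9],
    [0,0.3,0,0,0,0,0.9]
  ]
}}

```text
clock: 20.68
tool_pos: [0.5557, 0.0106, 0.0532]
eef_rot: [0.981, 0.193, -0.0, -0.001]
contact_force: [-2.5, 5.4, 6.0]
opening: 0.193
finger_force: 25.0
```

```bash
python3 avg.py
```

```text
Fy 5.77 sd 0.55  y 0.101 sd 0.011
```

Call:
{"name": "move_arm", "arguments": {
  "motion": [
    [0,0.1,0,0,0,0,0.9],
    [0,0.2,0,0,0,0,0.9],
    [0,0.2,0,0,0,0,0.9]
  ]
}}

```text
clock: 21.55
tool_pos: [0.5557, 0.0105, 0.0532]
eef_rot: [0.981, 0.193, -0.0, -0.001]
contact_force: [-2.7, 5.4, 6.9]
opening: 0.197
finger_force: 25.0
```

```bash
python3 avg.py
```

```text
Fy 6.14 sd 0.52  y 0.039 sd 0.017
```

Pad force is about 3.1 N (6.1 N minus 3 N friction). Unloading the arm half-way within the carriage's friction band, then releasing.

Call:
{"name": "move_arm", "arguments": {
  "motion": [
    [0,-0.4,0,0,0,0,0.9],
    [0,-0.8,0,0,0,0,0.9],
    [0,-1.2,0,0,0,0,0.9],
    [0,-1.2,0,0,0,0,0.9]
  ]
}}

```text
clock: 22.55
tool_pos: [0.5557, 0.0106, 0.0532]
eef_rot: [0.981, 0.192, -0.0, -0.001]
contact_force: [-2.5, 3.1, 6.0]
opening: 0.191
finger_force: 25.0
```

```bash
python3 avg.py
```

```text
Fy 3.75 sd 0.36  y 0.073 sd 0.011
```

Call:
{"name": "move_arm", "arguments": {
  "motion": [
    [0,-0.3,0,0,0,0,0.9],
    [0,-0.3,0,0,0,0,0.82],
    [0,-0.3,0,0,0,0,0.76],
    [0,-0.3,0,0,0,0,0.7],
    [0,-0.3,0,0,0,0,0.6]
  ],
  "newtons": 6
}}

```text
clock: 23.68
tool_pos: [0.556, 0.0091, 0.0527]
eef_rot: [0.982, 0.191, -0.0, 0.0]
contact_force: [-0.9, 0.0, -0.2]
opening: 0.387
finger_force: 0.0
```

Call:
{"name": "move_arm", "arguments": {
  "motion": [
    [0,0,0,0,0,0,0.5],
    [0,0,-10,0,0,0,0.5],
    [0,0,-40,0,0,0,0.5],
    [0,0,-80,0,0,0,0.5],
    [0,0,-120,0,0,0,0.5]
  ]
}}

```text
clock: 24.3
tool_pos: [0.5558, 0.0095, 0.1747]
eef_rot: [0.981, 0.192, 0.0, 0.0]
contact_force: [-0.4, -0.3, 0.1]
opening: 0.497
finger_force: 0.0
```

Call:
{"name": "move_arm", "arguments": {
  "motion": [
    [-20,0,-30,0,0,0,0.5],
    [-50,0,-60,0,0,0,0.5],
    [-70,0,-80,0,0,0,0.5],
    [-70,0,-80,0,0,0,0.5],
    [-70,0,-80,0,0,0,0.5]
  ]
}}

```text
clock: 24.92
tool_pos: [0.4917, -0.0164, 0.2527]
eef_rot: [0.981, 0.192, 0.0, -0.0]
contact_force: [0.2, -0.5, -1.1]
opening: 0.497
finger_force: 0.0
```

```bash
python3 look.py w20
python3 - <<'E'
import cv2
im=cv2.imread('pics/w20.png')[0:200,150:500];cv2.imwrite('pics/w20c.png',cv2.resize(im,None,fx=2.2,fy=2.2,interpolation=cv2.INTER_CUBIC))
E
```

```text
24.975 [ 0.49165963 -0.01627852  0.25234204] [-103.37239909   -0.81379333  252.34204098] [ 0.15  0.51 -0.33  1.94  0.24  0.73 -1.5 ] [[0.9263, 0.3767, -0.0002], [0.3767, -0.9263, 0.0004], [-0.0, -0.0004, -1.0]]
plate ((-0.13520050048828125, 0.046875), (250.21495056152344, 149.39657592773438), 89.79293060302734)
tube top 805 ((23.740581512451172, -36.17008972167969), 16.51726531982422) 73.30979393310993
post 209 ((-35.106422424316406, -0.03202276676893234), 8.729677200317383) 85.01658324915194
moving 19 [[12.1, 374.8, 21.0], [15.4, 382.6, 30.6]]
anvil 426 [[12.3, -88.7, 20.8], [37.9, -53.5, 29.6]]
```

View pics/w20c.png

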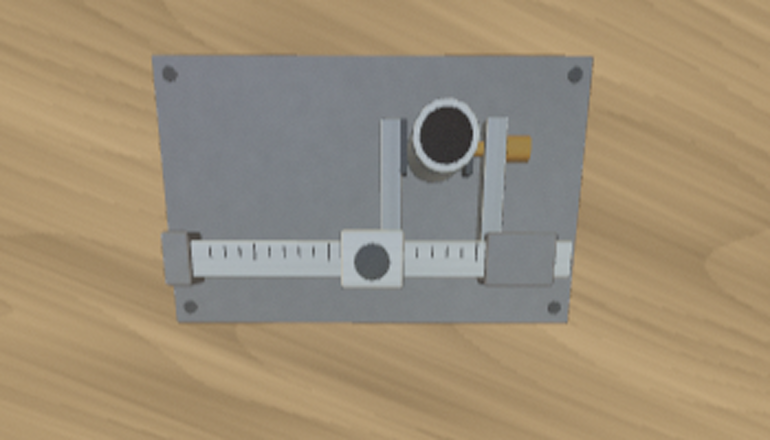

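The crop shows the tube standing at (446,135) between the pads, carriage and post at (372,260), nothing else moved. Measured: tube edge at −19.7 mm against the pad at about −20, so it is in contact. Handing in.

```bash
python3 -c "
from h import *
print(finish_job())"
```

```text
the job is handed in; nothing more can be done
None
```

The job is handed in: the tube stands upright on the bed with both jaws closed on it. The measuring force was about 3.1 N just before I let go of the thumb post (6.1 N measured, less 3 N carriage friction). It rests about 1 mm off the middle of the pads, and I touched none of the other things on the bench.

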